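Clear the crimping bench into the stepped rack

TASK

Put the grease tin and the crimping die that were left on the bench away in the blue stepped rack, each in the tier whose headroom suits its height: the tin in the lower tier, the die lengthwise in the shallower middle tier. Slide each fully home under the board above it, until it meets the back stop and the sprung catch in the floor has popped up in front of it, without ramming the rack. Leave the two cans on the top deck, the red screwdriver and the yellow tape where they are.

Things in the scene. Friction and masses are not known exactly. Their poses are not given: they have to be found in the camera images.
- rack: Blue and grey steel bench rack, fixed: three level tiers, stepped back towards the top; 180 deep, 176 wide (216 over foot tabs), 135 high. Origin: centre of its underside; x points from the open stepped front to the closed back, y to the left, z up. Floor front edges at rack x -90 (lower), -47 (middle), -4 (deck); floor tops 10, 68, 114 above the bench. Thin cheek plates close the sides.
- low_tier (a point): Middle of the lower tier's floor, below the raised end of its catch; axes as rack. Headroom 50. The roof's front edge is 9 nearer the front than this point, the floor's front edge 52. Back stop 70 behind it. Rails 6 high, 71 apart, guide the item from 14 behind it, flared ends 12 long before that. A tin fully home has its centre 32.5 to 36.5 behind this point.
- mid_tier (a point): Middle of the middle tier's floor, below the raised end of its catch; axes as rack. Headroom 38. The roof's front edge is 9 nearer the front than this point, the floor's front edge 52. Back stop 64 behind it. Rails 6 high, 46 apart, guide the item from 14 behind it, flared ends 12 long before that. A die fully home has its centre 30 to 34 behind this point.
- catch_low (a joint): Sprung steel tongue in the lower floor, 15 wide, hinged 38 in front of low_tier, rising like a ramp to 7 above the floor at that point. 0 = up, about 0.18 rad = pressed flush. An item set on it or slid over it presses it flush (about 1 N); it springs up in front of the item once that is fully home.
- catch_mid (a joint): The same kind of catch in the middle floor, ending at point mid_tier.
- die: Dark grey steel crimping die, a block 60 long (its y) by 40 wide (its x) by 32 high with a half-round groove across its top, about 0.28 kg. Origin: centre of its underside, z up. Its groove side stays up; either end may go in first.
- grease_tin: Round white and blue lidded grease tin, 44 high, 65 across the body, 68 across the lid (top 18), about 0.3 kg. Origin: centre of its underside, z up.
- spray_can: Bystander: spray can with a blue cap, 197 high, 53 across, standing on the top deck 42 to the right (-y) of the rack's middle. Origin: centre of its underside.
- foam_can: Bystander: white can with red bands, 223 high, 61 across, standing on the top deck 42 to the left (+y) of the rack's middle. Origin: centre of its underside.
- screwdriver: Bystander: red screwdriver, 200 long (x, blade to +x), handle 28 thick, lying on the bench. Origin: centre of the underside.
- tape: Bystander: roll of yellow tape, 62 across, 15 high, lying flat. Origin: centre of the underside.
There are look-alikes about, which are no part of the job. Of the things that look like the die, the larger one is meant. What is shaped like the grease_tin but orange is not meant.

How it is judged:
At the end, for the whole second after the job is handed in: Tin upright in the lower tier (centre 31-38.5 mm behind low_tier, 7 mm sideways), die flat, lengthwise in the middle tier (28.5-36.5 mm behind mid_tier, 6 mm sideways, 0.15 rad), both catches up (below 0.06 rad); both at rest (x of die in the frame of mid_tier between 0.0285 and 0.0365 m and y of die in the frame of mid_tier between -0.006 and 0.006 m and z of die in the frame of mid_tier between -0.004 and 0.004 m and angle between each of die, grease_tin's own z axis and vertical below 0.06 rad and angle between the y axis of die and the x axis of rack, either way round below 0.15 rad and x of grease_tin in the frame of low_tier between 0.031 and 0.0385 m and y of grease_tin in the frame of low_tier between -0.007 and 0.007 m and z of grease_tin in the frame of low_tier between -0.004 and 0.004 m and value of joint each of catch_low, catch_mid below 0.06 rad and linear speed of each of die, grease_tin below 0.01 m/s and angular speed of each of die, grease_tin below 0.1 rad/s); the robot touches nothing.
It fails at once if one of the two cans, the red screwdriver or the yellow tape is pushed more than 15 mm from where it was (distance of any of spray_can, foam_can, screwdriver, tape from where it was at the start of the episode above 0.015 m).
It fails at once if the rack is rammed: something bears on it with more than 80 N (contact force between rack and anything else above 80 N).
It also fails if it takes over 72 s, if anything falls off the work surface, if the arm or the gripper's body presses on something with over 40 N, if the wrist force passes 120 N, or if a joint passes its speed limit or range.

ROBOT

A 6-joint arm with a two-finger parallel gripper is mounted at the origin on a cart in front of the work surface, level with it; the furniture and walls round the work are solid. World frame = base frame: x ahead of the robot, y to its left, z up, the work surface at z = 0. Lengths are in m, angles in rad, forces in N, time in s.
With the tool pointing down it reaches from about 0.3 to 0.875 m from the base axis. Payload 6.4 kg.
Tool frame: the origin (TCP) lies at the very end of the fingers, on their centre line; the grasp point (between the pads) lies 19 mm behind it; z points along the fingers, y is the line along which they close (so a half turn about z gives the same grasp; the last joint's range is limited). The gripper opens to 85 mm and grips with 20 to 120 N. Pads are 22 mm wide; open, the fingers measure 114 mm over their backs; the gripper's body (76 mm by 85 mm) begins 54 mm behind the grasp point. The pads swing forward as they close: fully open they stand 13 mm farther back than shut.
Start: joints at [1.068, 0.181, 1.607, -0, 1.354, -0.206], TCP at [0.168, 0.55, 0.231] pointing down, gripper open.
Joint ranges: [-2.99, 2.99], [-0.89, 2.07], [0.3, 2.58], [-1.14, 4.28], [0, 2.63], [-3.12, 3.12]. Speed limits (rad/s): [2.57, 2.57, 3.01, 3.14, 3.14, 3.14].

INTERFACE

Orientations are given as a unit quaternion [w, x, y, z].
In Python, from bench import ctrl, camera, calibration, order, outline_of gives the robot as it stands.
- The arm moves only by the tool move_arm, never from a script. Its argument "series" is a list that holds one entry, the list of rows, each a list of 5 numbers: the opening, from 0 (shut) to 1 (fully open), then the shift along the tool's x, y, z in mm, then the turn about the tool's z in rad. A call has exactly 10 rows; each row is the pose to reach, as a shift and turn from the pose commanded when the call began, along the tool's axes at that moment; what a row does not reach only later rows make up. A row lasts 1/12 s, in which the tool goes at most 41.7 mm and 7.16 degrees, less where a joint would pass 70% of its speed; a pose out of reach is approached as far as the arm can. A call with a gripper value outside its range is refused whole. The fingers move at their own pace and stop on an object; the grip force is fixed at half the most. Time passes only in rows, so rows that repeat a pose let the fingers close, or fill a call up. It gives the time, the measured TCP pose, the force, the opening and the grip force at its end, in the units of the state.
- ctrl.get_obs(): the state, without advancing time (a new reading comes with each control period).
- camera(name): name is "scene" or "top" or "wrist"; returns (picture, depth): 480x640x3 uint8, blue, green, red; 480x640 float32, m along the optical axis (not along the pixel's ray), 0 where there is no reading.
- calibration(name): a dict with "intrinsics" (3x3 intrinsics, pixels), "rvec" (rotation vector, rad) and "tvec" (3), from world to camera coordinates, as OpenCV has them. Camera axes: x right, y down, z forward; pixel columns grow to the right and rows downward; lengths in m; the calibration is good to about 2 mm. A picture is of the moment at which its call begins: read the wrist's pose just before it. calibration takes no time and is no camera call; for the wrist camera it gives the pose at the moment of the call.
- order.hand_in(): hands the job in; it is judged then, once.
Trained networks look in the newest picture that a camera, given by its name, has taken for a name from the list of things; names that differ only in an ending like _2 or _b are one class to them, and where a whole thing is asked for, a point or a joint stands for the part that bears it (a point fixed in the world has none). Each returns a list of dicts, best first, with "conf" (0 to 1); they miss things now and then, are a little off and sometimes report something else, mostly with a low value. They report only what shows in the picture. A call takes as long as a camera call. They do not tell look-alikes from the thing itself.
- outline_of(target, camera): "region" (480x640 bool, what is visible of it) and "bbox" ([centre column, centre row, width, height] in pixels, round what is visible of it).
The state is a dict: "time_s": time; "q": joint angles; "dq": joint speeds; "joint_efforts": joint torques, N m; "eef_pos": TCP position; "eef_rot": TCP orientation; "wrist_force": force on the tool from outside, world axes, zero at the start; "torque": the same for the moment, N m; "opening": opening from 0.0 (shut) to 1.0 (fully open); "grasp_force": force on a finger pad.
Only numpy, scipy, OpenCV 4.12 (cv2) and the standard library are available. Lean on these libraries where they do the work, as an engineer would, in place of code of your own. Each camera call takes 0.05 s, during which the arm holds its last target. There are 200 camera calls.

## Working session

There is one attempt and no reset: what is moved stays moved. The work goes in short steps, Python scripts to look and compute and a tool call to move; the robot and the scene stay as the last step left them, time stands still between calls to the robot, and variables do not carry over. Pictures are saved under pics/ and viewed, at most 10 in all, crops included, and the job is handed in when it is done.

Besides the shell and the picture viewer there is one more tool, called after "Call:" as a command line: name --argument value ..., lists and objects as JSON in quotes. move_arm: Moves the arm, as the interface text tells. Its arguments: {"type":"object","properties":{"series":{"type":"array","items":{"type":"array","items":{"type":"array","items":{"type":"number"}}}}},"required":["series"]}

```bash
mkdir -p pics; ls; cat > h.py <<'E'
import numpy as np, cv2
from bench import ctrl, camera, calibration, order, outline_of
def cal(n):
    c=calibration(n); R=cv2.Rodrigues(np.array(c["rvec"],float))[0]
    return np.array(c["intrinsics"],float),R,np.array(c["tvec"],float).ravel()
def cloud(n,depth,c=None):
    K,R,t=c or cal(n); v,u=np.mgrid[:480,:640]
    z=depth.astype(float); P=np.stack([(u-K[0,2])/K[0,0]*z,(v-K[1,2])/K[1,1]*z,z],-1)
    return (P-t)@R   # world points (480,640,3)
E
python3 - <<'E'
from h import *
for n in ("scene","top"):
    im,d=camera(n); cv2.imwrite(f"pics/{n}0.png",im); np.save(f"{n}0.npy",d)
    W=cloud(n,d); K,R,t=cal(n); print(n,"cam",-R.T@t)
    for tg in ("rack","die","grease_tin","tape","screwdriver"):
        for o in outline_of(tg,n)[:4]:
            m=o["region"]&(d>0); p=W[m]
            if len(p): print(tg,round(o["conf"],2),np.round(o["bbox"]),np.round(np.median(p,0),3),np.round(np.percentile(p,[3,97],axis=0),3).tolist())
print(ctrl.get_obs())
E
```

```text
pics
scene cam [ 0.09651401 -0.60306573  0.46928348]
rack 0.91 [319. 240. 113.  99.] [0.666 0.018 0.064] [[0.586, -0.048, 0.004], [0.763, 0.131, 0.126]]
die 0.61 [228. 229.  19.  16.] [0.612 0.315 0.015] [[0.594, 0.306, 0.001], [0.631, 0.336, 0.022]]
die 0.6 [199. 238.  29.  26.] [0.521 0.295 0.021] [[0.495, 0.285, -0.001], [0.554, 0.329, 0.031]]
grease_tin 0.61 [358. 309.  37.  37.] [ 0.577 -0.172  0.04 ] [[0.558, -0.193, 0.003], [0.616, -0.135, 0.044]]
grease_tin 0.58 [396. 347.  46.  48.] [ 0.543 -0.283  0.042] [[0.524, -0.306, 0.003], [0.582, -0.247, 0.045]]
grease_tin 0.33 [259. 219.  23.  16.] [0.703 0.303 0.013] [[0.678, 0.281, 0.001], [0.732, 0.336, 0.016]]
tape 0.6 [260. 221.  18.  14.] [0.704 0.303 0.012] [[0.678, 0.281, 0.0], [0.733, 0.336, 0.016]]
screwdriver 0.96 [461. 312. 117.  34.] [ 0.742 -0.32   0.018] [[0.702, -0.366, -0.0], [0.766, -0.207, 0.028]]
screwdriver 0.39 [321. 244. 116.  98.] [0.666 0.017 0.063] [[0.586, -0.049, 0.004], [0.763, 0.13, 0.126]]
top cam [0.54456305 0.04814474 1.39819385]
rack 0.75 [329. 208.  97.  86.] [0.656 0.041 0.068] [[0.587, -0.049, 0.
[... 638 characters left out ...]
2, 0.032]]
{'time_s': 0.6, 'q': array([ 1.06770104e+00,  1.80786258e-01,  1.60700403e+00,  2.71523617e-05,
        1.35380245e+00, -2.06275331e-01]), 'dq': array([-0.00011483, -0.00359406, -0.00162997, -0.00017207,  0.00062324,
       -0.00070776]), 'joint_efforts': array([-9.05448760e-04, -4.44600677e+01, -3.51519370e+01, -3.93969285e-04,
        1.19070544e-03,  9.30089413e-06]), 'eef_pos': array([0.16814477, 0.54988045, 0.23129424]), 'eef_rot': array([-1.24460933e-05,  1.47868665e-01,  9.89007006e-01,  4.56789994e-06]), 'wrist_force': array([-0.2315891 , -0.03198916,  0.3361293 ]), 'torque': array([-0.04216744, -0.00889249, -0.04081983]), 'grasp_force': 0.0, 'opening': 0.9992900844727666}
```

```bash
python3 - <<'E'
import cv2,numpy as np
s=cv2.imread("pics/scene0.png");t=cv2.imread("pics/top0.png")
a=cv2.resize(s[180:400,160:560],(800,440),interpolation=cv2.INTER_CUBIC)
cv2.imwrite("pics/s1.png",a)
b=cv2.resize(t[130:330,160:520],(800,444),interpolation=cv2.INTER_CUBIC)
cv2.imwrite("pics/t1.png",b)
E
```

```text
(no output)
```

View pics/s1.png

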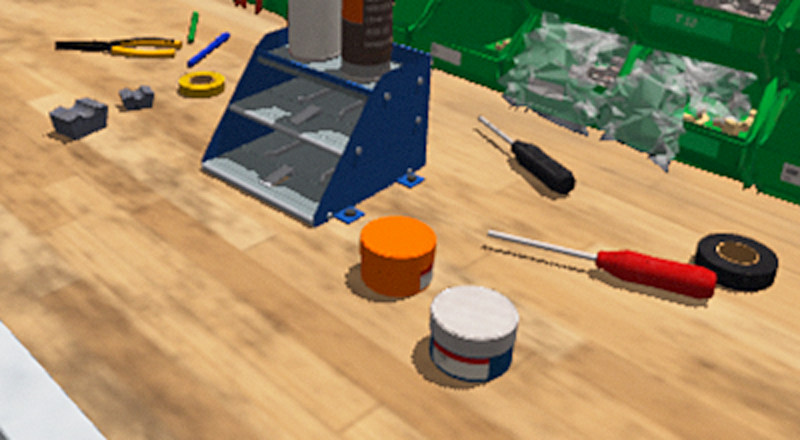

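View pics/t1.png

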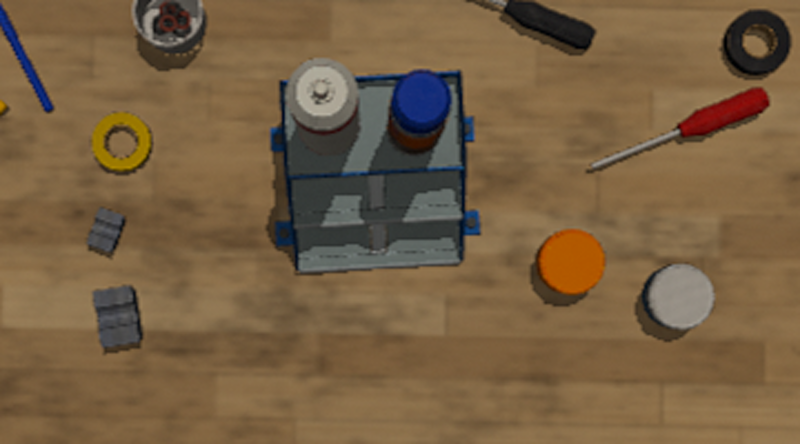

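The white tin sits at scene px (396,347), world about (0.56, -0.27). The orange one at (358,309) is the look-alike, so it's not meant. There are two die-like blocks: (199,238), which is larger, about 60x40, and (228,229), which is smaller. The larger one, at about (0.52, 0.31), is meant. I'll go closer for a wrist look, which also gives the enlarged view to confirm it.

```bash
cat >> h.py <<'E'
def tool(o=None):
    o=o or ctrl.get_obs(); w,x,y,z=o["eef_rot"]
    from scipy.spatial.transform import Rotation as Ro
    return np.array(o["eef_pos"]),Ro.from_quat([x,y,z,w]).as_matrix()
def plan(*targets,cur=None):
    """targets (x,y,z,heading of tool x in world or None): prints tool-axis shifts in mm + turn about tool z, each relative to the previous target"""
    p,R=tool(); h=np.arctan2(R[1,0],R[0,0])
    if cur is not None: p,h=np.array(cur[:3]),cur[3]
    for x,y,z,g in targets:
        g=h if g is None else g
        Rm=np.array([[np.cos(h),np.sin(h),0],[np.sin(h),-np.cos(h),0],[0,0,-1]])
        s=Rm.T@(np.array([x,y,z])-p)*1000; t=-((g-h+np.pi)%(2*np.pi)-np.pi)
        print("shift",np.round(s,1),"turn",round(t,3)); p,h=np.array([x,y,z]),g
E
python3 - <<'E'
from h import *
K,R,t=cal("wrist"); p,T=tool(); print(K.round(0).tolist(),"cam in tool",(T.T@(-R.T@t-p)).round(3),"cam axes in tool cols",(T.T@R.T).round(2).tolist())
# fine stuff from top
d=np.load("top0.npy"); W=cloud("top",d)
for c in ((.56,-.272),(.525,.308),(.618,.321)):
    m=(abs(W[...,0]-c[0])<.05)&(abs(W[...,1]-c[1])<.05)&(W[...,2]>.010)
    r=cv2.minAreaRect((W[m][:,:2]*1000).astype(np.float32)); print(c,np.round(r[0]),np.round(r[1]),round(r[2]),W[m][:,2].max().round(3))
p0=(0.46,0.25,0.28,None); plan(p0); plan((0.46,0.25,0.28,np.pi))
E
```

```text
[[353.0, 0.0, 316.0], [0.0, 353.0, 238.0], [0.0, 0.0, 1.0]] cam in tool [ 0.067  0.    -0.143] cam axes in tool cols [[0.0, -0.96, -0.26], [1.0, 0.0, 0.0], [0.0, -0.26, 0.96]]
(0.56, -0.272) [ 560. -275.] [64. 68.] 2 0.053
(0.525, 0.308) [529. 306.] [59. 41.] 11 0.038
(0.618, 0.321) [618. 321.] [30. 41.] 72 0.027
shift [-366.8 -201.4  -48.7] turn -0.0
shift [-366.8 -201.4  -48.7] turn -0.297
```

Call:
move_arm --series '[[[1,-35,-19,-3,-0.1],[1,-70,-38,-6,-0.2],[1,-105,-57,-9,-0.297],[1,-140,-76,-12,-0.297],[1,-175,-95,-15,-0.297],[1,-210,-114,-18,-0.297],[1,-245,-133,-21,-0.297],[1,-280,-152,-25,-0.297],[1,-315,-171,-28,-0.297],[1,-345,-188,-30,-0.297]]]'

```text
time_s: 1.43
eef_pos: [0.4448, 0.2672, 0.262]
eef_rot: [0.001, 0.0, 1.0, 0.0]
wrist_force: [0.2, 0.5, -0.0]
opening: 0.999
grasp_force: 0.0
```

```bash
cat >> h.py <<'E'
def wrist(tag):
    c=cal("wrist"); im,d=camera("wrist"); cv2.imwrite(f"pics/{tag}.png",im); np.savez(f"{tag}.npz",d=d,K=c[0],R=c[1],t=c[2]); return im,d,cloud("wrist",d,c)
E
python3 - <<'E'
from h import *
im,d,W=wrist("w1"); o=ctrl.get_obs(); print(o["eef_pos"],o["time_s"],o["dq"].round(3))
for c in ((.525,.308),(.618,.321)):
    m=(abs(W[...,0]-c[0])<.05)&(abs(W[...,1]-c[1])<.05)&(W[...,2]>.014)
    r=cv2.minAreaRect((W[m][:,:2]*1000).astype(np.float32)); print(c,np.round(r[0],1),np.round(r[1],1),round(r[2],1),W[m][:,2].max().round(3))
E
```

```text
[0.44880969 0.26337633 0.26231292] 1.4833 [ 0.081 -0.014  0.027  0.022  0.001  0.143]
(0.525, 0.308) [525.4 308.4] [59.9 39.9] 10.7 0.034
(0.618, 0.321) [615.  324.2] [28.2 41.4] 71.9 0.024
```

View pics/w1.png

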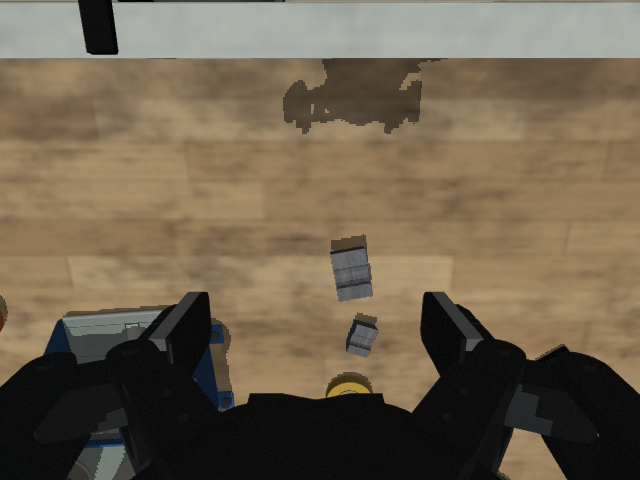

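Wrist view: the die at px (351,268) measures 60x40, so it's the meant one. The smaller block at (362,335) is about 41x29 and 22 high, the look-alike. Next, look at the rack front.

Call:
move_arm --series '[[[1,10,-36,-1,0],[1,20,-72,-2,0],[1,30,-108,-4,0],[1,40,-144,-5,0],[1,50,-180,-6,0],[1,69,-215,-8,0],[1,69,-215,-8,0],[1,69,-215,-8,0],[1,69,-215,-8,0],[1,69,-215,-8,0]]]'

```text
time_s: 2.32
eef_pos: [0.3744, 0.055, 0.2694]
eef_rot: [0.0, -0.001, 1.0, 0.0]
wrist_force: [0.6, 0.5, -0.2]
opening: 1.003
grasp_force: 0.0
```

```bash
python3 - <<'E'
from h import *
im,d,W=wrist("w2"); o=ctrl.get_obs(); print(o["eef_pos"],o["time_s"],o["dq"].round(3))
x,y,z=W[...,0],W[...,1],W[...,2]
reg=(x>.5)&(x<.8)&(y>-.1)&(y<.18)&(d>0)
def edge(zl,zh):
    m=reg&(z>zl)&(z<zh); out=[]
    for yy in np.arange(-.06,.14,.004):
        s=m&(abs(y-yy)<.002)
        if s.sum()>5: out.append((yy,np.percentile(x[s],2)))
    return np.array(out)
for zl,zh in ((.006,.014),(.063,.073),(.109,.119)):
    e=edge(zl,zh); print(zl,len(e))
    if len(e)>8:
        for _ in range(3):
            f=np.polyfit(e[:,0],e[:,1],1); r=e[:,1]-np.polyval(f,e[:,0]); e=e[abs(r)<max(.0015,1.5*np.median(abs(r)))]
        print(f.round(4),len(e),"y",e[:,0].min().round(3),e[:,0].max().round(3))
    m=reg&(z>zl)&(z<zh); print("zmed",np.median(z[m]).round(4),"y pct",np.percentile(y[m],[1,99]).round(4), "x at",np.median(x[m]).round(3))
b=im[:, 120:560]; cv2.imwrite("pics/w2c.png",cv2.resize(b,(550,600),interpolation=cv2.INTER_CUBIC))
E
```

```text
[0.37432429 0.0552292  0.26924975] 2.3667 [ 0.008  0.007  0.    -0.003  0.001 -0.003]
0.006 46
[-0.0765  0.5842] 43 y -0.048 0.12
zmed 0.0102 y pct [-0.0468  0.1255] x at 0.606
0.063 0
  return _methods._mean(a, axis=axis, dtype=dtype,
  ret = ret.dtype.type(ret / rcount)
Traceback (most recent call last):
IndexError: index -1 is out of bounds for axis 0 with size 0
```

```bash
python3 - <<'E'
import numpy as np,cv2
f=np.load("w2.npz"); d=f["d"]; im=cv2.imread("pics/w2.png")
from h import cloud
W=cloud("",d,(f["K"],f["R"],f["t"])); x,y,z=[W[...,i] for i in range(3)]
print(np.histogram(z[(x>.5)&(x<.85)&(y>-.1)&(y<.18)&(d>0)],bins=[0,.006,.014,.03,.05,.06,.063,.073,.09,.105,.109,.119,.13,.3]))
k=(x>.54)&(x<.64)&(d>0)&(z>.006)&(z<.014)
for yy in np.arange(-.048,.13,.012):
    s=k&(abs(y-yy)<.002); print(round(yy,3),np.percentile(x[s],[0,2,10,98]).round(4) if s.sum() else None)
cv2.imwrite("pics/w2c.png",cv2.resize(im[180:400,200:460],(780,660))[:600])
E
```

```text
(array([9859, 4851,  376,  179,    5,    0,    0,    0,    0,    0,    0,
          0,    0]), array([0.   , 0.006, 0.014, 0.03 , 0.05 , 0.06 , 0.063, 0.073, 0.09 ,
       0.105, 0.109, 0.119, 0.13 , 0.3  ]))
-0.048 [0.5868 0.5872 0.5887 0.6137]
-0.036 [0.5861 0.587  0.5901 0.6376]
-0.024 [0.5854 0.5861 0.5891 0.632 ]
-0.012 [0.5841 0.5847 0.5878 0.6325]
-0.0 [0.5837 0.5841 0.5862 0.6319]
0.012 [0.5825 0.5836 0.5864 0.6332]
0.024 [0.5815 0.5824 0.5856 0.6354]
0.036 [0.5804 0.5811 0.5826 0.618 ]
0.048 [0.5801 0.5808 0.5823 0.6385]
0.06 [0.5792 0.5798 0.5831 0.6381]
0.072 [0.5781 0.5789 0.5817 0.6384]
0.084 [0.5769 0.5778 0.581  0.6355]
0.096 [0.576  0.5767 0.5802 0.6337]
0.108 [0.5754 0.5762 0.5789 0.6318]
0.12 [0.5746 0.575  0.5791 0.6318]
```

View pics/w2c.png

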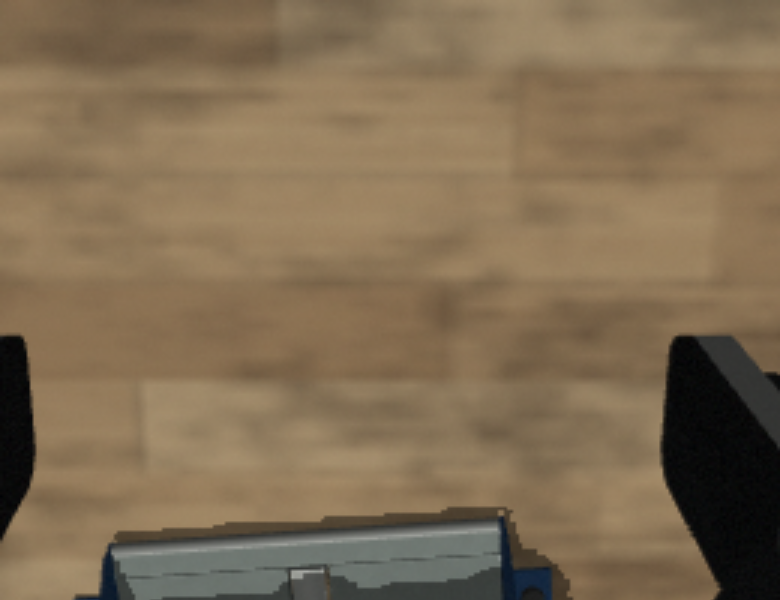

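```bash
python3 - <<'E'
from h import *
f=np.load("w2.npz"); W1=cloud("",f["d"],(f["K"],f["R"],f["t"]))
dt=np.load("top0.npy"); W2=cloud("top",dt); ds=np.load("scene0.npy"); W3=cloud("scene",ds)
ims=[cv2.imread("pics/w2.png"),cv2.imread("pics/top0.png"),cv2.imread("pics/scene0.png")]
for nm,W,im in zip(("wrist","top","scene"),(W1,W2,W3),ims):
    x,y,z=[W[...,i] for i in range(3)]
    for lv in (.010,.068,.114):
        m=(abs(z-lv)<.004)&(x>.56)&(x<.8)&(y>-.08)&(y<.16); e=[]
        for yy in np.arange(-.04,.12,.005):
            s=m&(abs(y-yy)<.0025)
            if s.sum()>6: e.append((yy,x[s].min()))
        if len(e)<8: continue
        e=np.array(e)
        for _ in range(4):
            p=np.polyfit(e[:,0],e[:,1],1); r=e[:,1]-np.polyval(p,e[:,0]); e=e[abs(r)<max(.002,2*np.median(abs(r)))]
        print(nm,lv,"slope",p[0].round(3),"x at y=.04",np.polyval(p,.04).round(4),len(e))
    # blue (cheek) pixels
    hsv=cv2.cvtColor(im,cv2.COLOR_BGR2HSV); b=(hsv[...,0]>100)&(hsv[...,0]<125)&(hsv[...,1]>150)
    if nm=="wrist":
        for yaw in (.06,.075):
            c,s=np.cos(yaw),np.sin(yaw); v=-s*(x-.62)+c*y
            m=(abs(z-.010)<.003)&(x>.57)&(x<.63)&(y>-.08)&(y<.16); print(yaw,"floor rack-y",np.percentile(v[m],[.5,99.5]).round(4))
    if nm=="top":
        for lv in (.05,):
            m=(z>.02)&(z<.15)&(x>.57)&(x<.79)&(y>-.08)&(y<.16)
            r=cv2.minAreaRect((W[m][:,:2]*1000).astype(np.float32)); print("rect",np.round(r[0],1),np.round(r[1],1),round(r[2],1))
            for xx in np.arange(.60,.74,.01):
                s=m&(abs(x-xx)<.003); print(round(xx,3),np.array([y[s].min(),y[s].max(),(y[s].min()+y[s].max())/2]).round(4) if s.sum() else None)
E
```

```text
wrist 0.01 slope -0.078 x at y=.04 0.5804 32
0.06 floor rack-y [-0.0458  0.1358]
0.075 floor rack-y [-0.0455  0.1358]
top 0.01 slope -0.079 x at y=.04 0.5845 20
top 0.068 slope -0.078 x at y=.04 0.6275 32
top 0.114 slope -0.075 x at y=.04 0.6729 25
rect [679.3  41.9] [175.  179.5] 5.0
0.6 [-0.0505  0.1224  0.0359]
0.61 [-0.051   0.1242  0.0366]
0.62 [-0.051   0.1258  0.0374]
0.63 [-0.05    0.1255  0.0378]
0.64 [-0.0487  0.1283  0.0398]
0.65 [-0.0479  0.1268  0.0394]
0.66 [-0.0465  0.1284  0.0409]
0.67 [-0.0452  0.1278  0.0413]
0.68 [-0.0459  0.1297  0.0419]
0.69 [-0.0434  0.1299  0.0432]
0.7 [-0.0465  0.1301  0.0418]
0.71 [-0.0428  0.1327  0.0449]
0.72 [-0.0426  0.1328  0.0451]
0.73 [-0.0403  0.1328  0.0463]
0.74 [-0.0401  0.1368  0.0483]
scene 0.01 slope -0.076 x at y=.04 0.5806 32
scene 0.068 slope -0.082 x at y=.04 0.6237 31
scene 0.114 slope -0.071 x at y=.04 0.6692 29
```

Call:
move_arm --series '[[[1,3,-4,-38,0],[1,6,-8,-76,0],[1,10,-12,-114,0],[1,14,-15,-150,0],[1,14,-15,-150,0],[1,14,-15,-150,0],[1,14,-15,-150,0],[1,14,-15,-150,0],[1,14,-15,-150,0],[1,14,-15,-150,0]]]'

```text
time_s: 3.2
eef_pos: [0.3598, 0.0395, 0.418]
eef_rot: [-0.001, -0.0, 1.0, 0.0]
wrist_force: [0.6, -0.7, 0.0]
opening: 1.003
grasp_force: 0.0
```

```bash
python3 - <<'E'
from h import *
im,d,W=wrist("w3"); o=ctrl.get_obs(); print(o["eef_pos"],o["time_s"])
x,y,z=[W[...,i] for i in range(3)]
for lv in (.010,.068,.114):
    m=(abs(z-lv)<.004)&(x>.56)&(x<.8)&(y>-.08)&(y<.16)&(d>0); e=[]
    for yy in np.arange(-.035,.115,.005):
        s=m&(abs(y-yy)<.0025)
        if s.sum()>4: e.append((yy,x[s].min()))
    if len(e)<6: continue
    e=np.array(e)
    for _ in range(4):
        p=np.polyfit(e[:,0],e[:,1],1); r=e[:,1]-np.polyval(p,e[:,0]); e=e[abs(r)<max(.002,2*np.median(abs(r)))]
    print(lv,"slope",p[0].round(3),"x at .04",np.polyval(p,.04).round(4),len(e))
c,s=np.cos(.077),np.sin(.077); v=-s*(x-.62)+c*y; u=c*(x-.62)+s*y
m=(z>.02)&(z<.13)&(x>.56)&(y>-.08)&(y<.16)&(d>0)
for a in np.arange(-.03,.09,.01):
    k=m&(abs(u-a)<.004)
    if k.sum()>5: print(round(a,2),np.array([v[k].min(),v[k].max()]).round(4))
cv2.imwrite("pics/w3c.png",cv2.resize(im[190:390,200:460],(780,600)))
E
```

```text
[0.3599105  0.03940465 0.4182983 ] 3.25
0.01 slope -0.077 x at .04 0.5805 31
0.068 slope -0.076 x at .04 0.6235 31
-0.03 [-0.0473  0.1268]
-0.02 [-0.0482  0.1274]
-0.01 [-0.0479  0.1275]
0.0 [-0.0484  0.1275]
0.01 [-0.0481  0.1275]
0.02 [-0.0471  0.1275]
0.03 [-0.0483  0.1296]
0.04 [-0.0476  0.1276]
0.05 [-0.0457  0.1249]
0.06 [-0.0455  0.125 ]
0.07 [-0.0444  0.1249]
0.08 [-0.001   0.1247]
```

View pics/w3c.png

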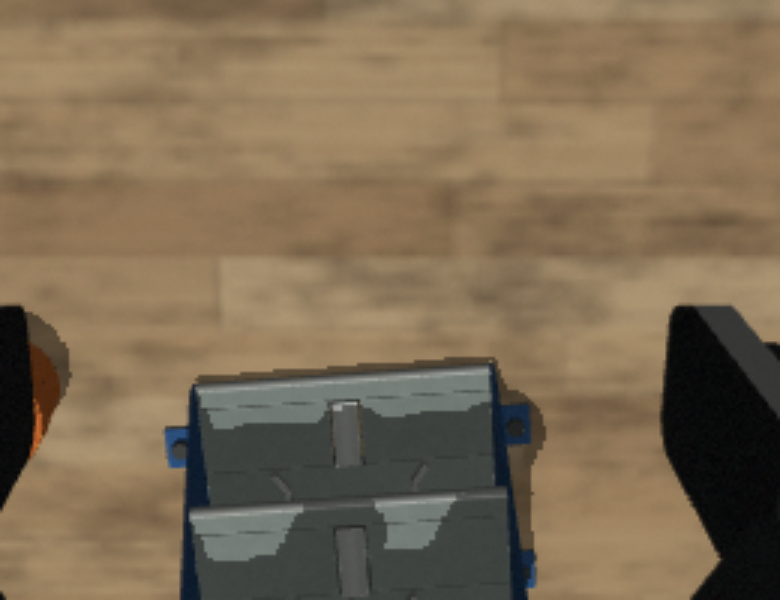

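Rack found in all views: yaw 0.077, origin (0.6706, 0.0437). The picture shows both catches up, at crop (346,435) and (352,560). Moving over the white tin.

```bash
cat >> h.py <<'E'
YAW=.077; H=np.pi+YAW
def rk(xr,yr=0): c,s=np.cos(YAW),np.sin(YAW); return .6706+c*xr-s*yr,.0437+s*xr+c*yr
E
python3 - <<'E'
from h import *
plan((.48,-.27,.22,H))
E
```

```text
shift [-119.9 -309.5  198.3] turn -0.076
```

Call:
move_arm --series '[[[1,-13,-33,20,-0.04],[1,-26,-66,40,-0.076],[1,-39,-99,60,-0.076],[1,-52,-132,80,-0.076],[1,-65,-165,100,-0.076],[1,-78,-198,120,-0.076],[1,-91,-231,140,-0.076],[1,-104,-264,160,-0.076],[1,-117,-297,185,-0.076],[1,-120,-310,198,-0.076]]]'

```text
time_s: 4.08
eef_pos: [0.48, -0.2737, 0.2178]
eef_rot: [-0.001, -0.037, 0.999, 0.001]
wrist_force: [-1.0, 1.1, 0.2]
opening: 0.995
grasp_force: 0.0
```

```bash
python3 - <<'E'
from h import *
im,d,W=wrist("w4"); o=ctrl.get_obs(); print(o["eef_pos"],o["time_s"],o["dq"].round(2))
x,y,z=[W[...,i] for i in range(3)]
m=(abs(x-.557)<.05)&(abs(y+.273)<.05)&(z>.036)&(z<.055)&(d>0)
print((cv2.minEnclosingCircle((W[m][:,:2]*1000).astype(np.float32))),np.percentile(z[m],[5,50,95]),np.percentile(x[m],[.5,99.5]),np.percentile(y[m],[.5,99.5]))
print(im[m].mean(0))
cx,cy=[(np.percentile(q[m],.5)+np.percentile(q[m],99.5))/2 for q in (x,y)]
plan((cx,cy,.10,H),(cx,cy,.016,H))
E
```

```text
[ 0.47882092 -0.27390962  0.21530297] 4.1333 [ 0.04 -0.07  0.05  0.01  0.09  0.04]
((556.8902587890625, -273.163818359375), 34.22372817993164) [0.0427294  0.04422724 0.04543727] [0.52357596 0.58875246] [-0.30556593 -0.24121046]
[146.18756937 158.00416204 162.62930078]
shift [-77.2  -5.1 115.3] turn -0.004
shift [ 0.  0. 84.] turn -0.0
```

Call:
move_arm --series '[[[1,-25,-1,20,0],[1,-50,-2,50,0],[1,-77,-3,85,0],[1,-77,-3,115,0],[1,-77,-3,120,0],[1,-77,-3,120,0],[1,-77,-3,120,0],[1,-77,-3,120,0],[1,-77,-3,120,0],[1,-77,-3,120,0]]]'

```text
time_s: 4.97
eef_pos: [0.558, -0.2688, 0.1037]
eef_rot: [0.001, -0.038, 0.999, -0.001]
wrist_force: [-0.1, 0.1, -0.2]
opening: 0.999
grasp_force: 0.0
```

```bash
python3 - <<'E'
from h import *
o=ctrl.get_obs(); print(o["eef_pos"],o["time_s"],o["wrist_force"])
plan((.5565,-.2733,.010,H))
E
```

```text
[ 0.5579791  -0.26880636  0.10371755] 4.9667 [-0.10885345  0.08425667 -0.22993445]
shift [ 1.8 -4.4 93.7] turn -0.001
```

Call:
move_arm --series '[[[1,2,-4,25,0],[1,2,-4,50,0],[1,2,-4,75,0],[1,2,-4,94,0],[1,2,-4,94,0],[0,2,-4,94,0],[0,2,-4,94,0],[0,2,-4,94,0],[0,2,-4,94,0],[0,2,-4,94,0]]]'

```text
time_s: 5.8
eef_pos: [0.5568, -0.273, 0.0094]
eef_rot: [0.001, -0.038, 0.999, -0.001]
wrist_force: [-0.8, -0.2, 6.4]
opening: 0.773
grasp_force: 68.2
```

```bash
python3 - <<'E'
from h import *
a=rk(-.100); b=rk(-.062)
print(a,b); plan((.5565,-.2733,.16,H),(*a,.16,H),(*a,.022,H),(*b,.022,H))
E
```

```text
(np.float64(0.5708963035579403), np.float64(0.03600760662799827)) (np.float64(0.608783708205923), np.float64(0.03893071610935893))
shift [   0.3   -0.3 -150.6] turn -0.001
shift [-38.1 307.3   0. ] turn -0.0
shift [  0.   0. 138.] turn -0.0
shift [-38.   0.   0.] turn -0.0
```

Call:
move_arm --series '[[[0,0,0,-40,0],[0,0,0,-80,0],[0,0,0,-120,0],[0,-4,40,-150,0],[0,-8,80,-150,0],[0,-14,120,-150,0],[0,-20,160,-150,0],[0,-26,200,-150,0],[0,-32,240,-150,0],[0,-38,280,-150,0]]]'

```text
time_s: 6.63
eef_pos: [0.5714, 0.0122, 0.1573]
eef_rot: [-0.0, -0.038, 0.999, 0.0]
wrist_force: [0.1, 0.0, -3.9]
opening: 0.776
grasp_force: 70.0
```

Call:
move_arm --series '[[[0,0,27,0,0],[0,0,27,0,0],[0,0,27,30,0],[0,0,27,60,0],[0,0,27,90,0],[0,0,27,105,0],[0,0,27,105,0],[0,0,27,105,0],[0,0,27,105,0],[0,0,27,105,0]]]'

```text
time_s: 7.47
eef_pos: [0.5716, 0.0365, 0.0543]
eef_rot: [0.002, -0.038, 0.999, -0.0]
wrist_force: [-0.1, 0.9, -3.5]
opening: 0.775
grasp_force: 69.9
```

```bash
python3 - <<'E'
from h import *
o=ctrl.get_obs(); print(o["eef_pos"],o["time_s"],o["wrist_force"],o["opening"])
a=rk(-.100); b=rk(-.062); plan((*a,.022,H),(*b,.022,H))
E
```

```text
[0.57163598 0.03653471 0.05427525] 7.4667 [-0.08927089  0.85981257 -3.46125539] 0.7748024855537372
shift [ 0.8 -0.5 32.3] turn -0.001
shift [-38.   0.   0.] turn -0.0
```

Call:
move_arm --series '[[[0,1,0,16,0],[0,1,0,30,0],[0,1,0,32,0],[0,-7,0,32,0],[0,-15,0,32,0],[0,-23,0,32,0],[0,-31,0,32,0],[0,-37,0,32,0],[0,-37,0,32,0],[0,-37,0,32,0]]]'

```text
time_s: 8.3
eef_pos: [0.6078, 0.0397, 0.0206]
eef_rot: [0.001, -0.038, 0.999, -0.0]
wrist_force: [-0.1, -0.1, -2.3]
opening: 0.774
grasp_force: 70.3
```

Call:
move_arm --series '[[[0,0,0,1,0],[1,0,0,1,0],[1,0,0,1,0],[1,0,0,1,0],[1,0,0,1,0],[1,0,0,-15,0],[1,5,0,-50,0],[1,15,0,-90,0],[1,30,0,-130,0],[1,50,0,-170,0]]]'

```text
time_s: 9.13
eef_pos: [0.5587, 0.036, 0.1886]
eef_rot: [0.0, -0.038, 0.999, -0.0]
wrist_force: [1.0, -0.6, 1.3]
opening: 1.001
grasp_force: 0.0
```

```bash
python3 - <<'E'
from h import *
print(ctrl.get_obs()["eef_pos"]);plan((.45,.31,.22,np.pi+.187))
E
```

```text
[0.55874311 0.03596446 0.18860969]
shift [ 87.6 281.5 -31.4] turn -0.111
```

Call:
move_arm --series '[[[1,11,36,-8,-0.05],[1,22,72,-16,-0.111],[1,33,108,-24,-0.111],[1,44,144,-28,-0.111],[1,55,180,-28,-0.111],[1,66,216,-28,-0.111],[1,77,252,-28,-0.111],[1,87,281,-28,-0.111],[1,87,281,-28,-0.111],[1,87,281,-28,-0.111]]]'

```text
time_s: 9.97
eef_pos: [0.4498, 0.3109, 0.2147]
eef_rot: [0.0, -0.095, 0.995, -0.0]
wrist_force: [-0.2, -1.5, -0.7]
opening: 1.002
grasp_force: 0.0
```

```bash
python3 - <<'E'
from h import *
im,d,W=wrist("w5"); o=ctrl.get_obs(); print(o["eef_pos"],o["time_s"],o["dq"].round(2))
for c,h in (((.525,.308),.032),((.615,.323),.022)):
    m=(abs(W[...,0]-c[0])<.05)&(abs(W[...,1]-c[1])<.05)&(W[...,2]>h-.006)&(W[...,2]<h+.01)&(d>0)
    r=cv2.minAreaRect((W[m][:,:2]*1000).astype(np.float32)); print(c,np.round(r[0],1),np.round(r[1],1),round(r[2],1),np.percentile(W[m][:,2],[50,95]).round(3))
# tin check from scene cam
im,d=camera("scene"); W=cloud("scene",d); x,y,z=[W[...,i] for i in range(3)]; cv2.imwrite("pics/s2.png",im)
m=(z>.047)&(z<.058)&(x>.55)&(x<.66)&(y>-.02)&(y<.10)
c,s=np.cos(YAW),np.sin(YAW); q=W[m]-[.6706,.0437,0]; u=c*q[:,0]+s*q[:,1]; v=-s*q[:,0]+c*q[:,1]
if m.sum(): print("tin lid u",np.percentile(u,[1,99]),"v",np.percentile(v,[1,99]),np.median(z[m]))
E
```

```text
[0.45047948 0.30979817 0.21465748] 10.0167 [-0.04  0.    0.   -0.   -0.   -0.  ]
(0.525, 0.308) [525.2 308.1] [59.4 39.6] 11.1 [0.03  0.032]
(0.615, 0.323) [615.3 324.2] [28.  41.5] 71.8 [0.02  0.022]
tin lid u [-0.09639004 -0.03714169] v [-0.03217063  0.03206707] 0.053241157913367886
```

```bash
python3 - <<'E'
from h import *
plan((.5105,.3052,.002,np.pi+.194))
E
```

```text
shift [-57.8 -14.9 212.6] turn -0.007
```

Call:
move_arm --series '[[[1,-20,-5,35,-0.007],[1,-40,-10,70,-0.007],[1,-58,-15,105,-0.007],[1,-58,-15,140,-0.007],[1,-58,-15,175,-0.007],[1,-58,-15,200,-0.007],[1,-58,-15,212,-0.007],[1,-58,-15,212,-0.007],[1,-58,-15,212,-0.007],[0,-58,-15,212,-0.007]]]'

```text
time_s: 10.9
eef_pos: [0.5125, 0.3058, 0.0047]
eef_rot: [0.002, -0.097, 0.995, 0.0]
wrist_force: [0.2, 0.1, 1.5]
opening: 0.885
grasp_force: 0.0
```

```bash
python3 - <<'E'
from h import *
p=(.5105,.3052); a=rk(-.150); print(a)
plan((*p,.12,None),(*a,.12,H),(*a,.028,H),(*rk(-.08),.028,H))
E
```

```text
(np.float64(0.5210444553369105), np.float64(0.0321614099419974))
shift [   2.1   -0.2 -115.3] turn -0.0
shift [  42.2 -270.     0. ] turn 0.117
shift [ 0.  0. 92.] turn -0.0
shift [-70.   0.   0.] turn -0.0
```

Call:
move_arm --series '[[[0,0,0,0,0],[0,0,0,0,0],[0,0,0,0,0],[0,0,0,0,0],[0,0,0,0,0],[0,0,0,0,0],[0,0,0,0,0],[0,0,0,-30,0],[0,0,0,-70,0],[0,0,0,-110,0]]]'

```text
time_s: 11.73
eef_pos: [0.5087, 0.3052, 0.1125]
eef_rot: [-0.002, -0.097, 0.995, -0.0]
wrist_force: [0.8, -0.5, -3.0]
opening: 0.458
grasp_force: 61.8
```

```bash
python3 - <<'E'
from h import *
o=ctrl.get_obs(); print(o["eef_pos"],o["dq"].round(2)); plan((*rk(-.150),.11,H))
E
```

```text
[0.50871452 0.30521736 0.1124701 ] [-0.   -0.69 -0.25  0.    0.88 -0.  ]
shift [  40.7 -270.3    2.5] turn 0.117
```

Call:
move_arm --series '[[[0,6,-38,0,0.05],[0,12,-76,0,0.117],[0,18,-114,0,0.117],[0,24,-152,0,0.117],[0,30,-190,0,0.117],[0,36,-228,0,0.117],[0,42,-270,0,0.117],[0,42,-270,20,0.117],[0,42,-270,50,0.117],[0,42,-270,60,0.117]]]'

```text
time_s: 12.57
eef_pos: [0.519, 0.032, 0.0498]
eef_rot: [-0.002, -0.038, 0.999, 0.0]
wrist_force: [-2.7, 1.2, -3.8]
opening: 0.456
grasp_force: 61.7
```

```bash
python3 - <<'E'
from h import *
im,d=camera("scene"); o=ctrl.get_obs(); print(o["eef_pos"],o["dq"].round(2))
cv2.imwrite("pics/s3c.png",cv2.resize(im[170:330,200:400],(750,600)))
W=cloud("scene",d); c,s=np.cos(YAW),np.sin(YAW); q=W-[.6706,.0437,0]; u=c*q[...,0]+s*q[...,1]; v=-s*q[...,0]+c*q[...,1]
q=np.array(o["eef_pos"])-[.6706,.0437,0]; print("tcp rack",c*q[0]+s*q[1],-s*q[0]+c*q[1],q[2])
for r in outline_of("die","scene")[:3]:
    m=r["region"]&(d>0); print(r["conf"],r["bbox"],[np.percentile(k[m],[2,50,98]).round(4) for k in (u,v,W[...,2])])
plan((*rk(-.150),.028,H))
E
```

```text
[0.51773271 0.03285034 0.04864722] [ 0.02 -0.04 -0.02 -0.    0.07  0.  ]
tcp rack -0.15324893636313533 0.0009416451236655323 0.048647221135004436
0.66 [228.7, 227.8, 18.5, 15.7] [array([-0.0555, -0.0365, -0.0156]), array([0.2648, 0.2759, 0.2998]), array([0.0001, 0.0153, 0.0218])]
0.59 [265.6, 263.6, 32.3, 21.2] [array([-0.1675, -0.1592, -0.113 ]), array([-0.0206, -0.0114,  0.0177]), array([0.0455, 0.0647, 0.0761])]
shift [-2.3 -1.2 22.3] turn 0.0
```

View pics/s3c.png

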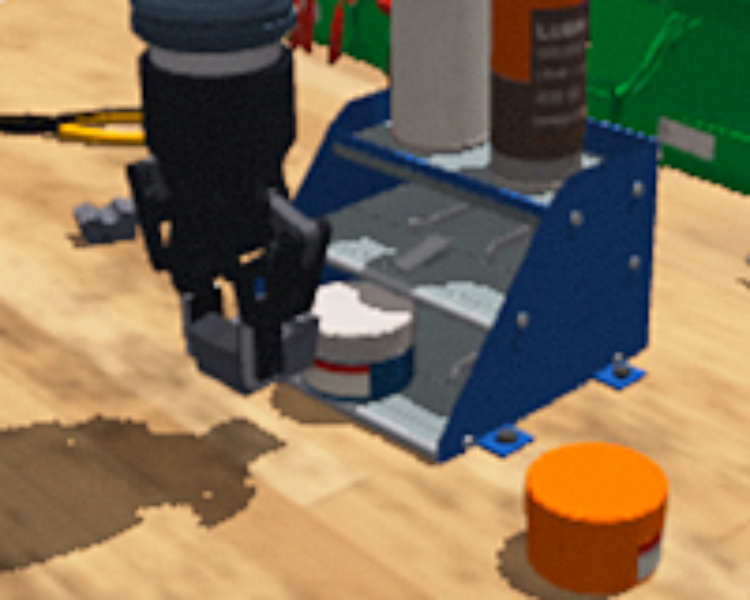

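Call:
move_arm --series '[[[0,0,-1,12,0],[0,0,-1,22,0],[0,0,-1,22,0],[0,-8,-1,22,0],[0,-16,-1,22,0],[0,-24,-1,22,0],[0,-32,-1,22,0],[0,-40,-1,22,0],[0,-46,-1,22,0],[0,-50,-1,22,0]]]'

```text
time_s: 13.5
eef_pos: [0.5725, 0.0355, 0.0308]
eef_rot: [0.0, -0.039, 0.999, -0.0]
wrist_force: [-3.0, -0.3, -2.5]
opening: 0.46
grasp_force: 61.9
```

```bash
cat >> h.py <<'E'
def rackpos():
    o=ctrl.get_obs(); c,s=np.cos(YAW),np.sin(YAW); q=np.array(o["eef_pos"])-[.6706,.0437,0]
    print("tcp rack",np.round([c*q[0]+s*q[1],-s*q[0]+c*q[1],q[2]],4),"F",o["wrist_force"].round(1),"t",o["time_s"])
E
python3 -c "
from h import *
rackpos()"
```

```text
tcp rack [-0.0985 -0.0006  0.0308] F [-3.  -0.3 -2.5] t 13.5
```

Call:
move_arm --series '[[[0,0,0,2,0],[0,0,0,4,0],[0,-2,0,4,0],[0,-4,0,4,0],[0,-6,0,4,0],[0,-8,0,4,0],[0,-10,0,4,0],[0,-12,0,4,0],[0,-12,0,4,0],[0,-12,0,4,0]]]'

```text
time_s: 14.33
eef_pos: [0.5836, 0.0365, 0.0267]
eef_rot: [0.0, -0.039, 0.999, -0.0]
wrist_force: [-1.6, -0.4, -3.3]
opening: 0.456
grasp_force: 61.9
```

```bash
python3 -c "
from h import *
rackpos()"
```

```text
tcp rack [-0.0873 -0.0005  0.0267] F [-1.6 -0.4 -3.3] t 14.3333
```

Push on in 1 mm steps, watching the force.

Call:
move_arm --series '[[[0,-1,0,0,0],[0,-1,0,0,0],[0,-2,0,0,0],[0,-2,0,0,0],[0,-3,0,0,0],[0,-3,0,0,0],[0,-4,0,0,0],[0,-4,0,0,0],[0,-4,0,0,0],[0,-4,0,0,0]]]'

```text
time_s: 15.17
eef_pos: [0.5874, 0.0368, 0.0266]
eef_rot: [0.0, -0.039, 0.999, -0.0]
wrist_force: [-2.0, -0.9, -1.9]
opening: 0.456
grasp_force: 62.0
```

Call:
move_arm --series '[[[0,-1,0,0,0],[0,-1,0,0,0],[0,-2,0,0,0],[0,-2,0,0,0],[0,-2,0,0,0],[0,-2,0,0,0],[0,-2,0,0,0],[0,-2,0,0,0],[0,-2,0,0,0],[0,-2,0,0,0]]]'

```text
time_s: 16.0
eef_pos: [0.5893, 0.0369, 0.0266]
eef_rot: [0.0, -0.039, 0.999, -0.0]
wrist_force: [-1.8, -0.8, -2.2]
opening: 0.454
grasp_force: 62.0
```

```bash
python3 -c "
from h import *
rackpos()"
```

```text
tcp rack [-0.0815 -0.0005  0.0266] F [-1.8 -0.8 -2.2] t 16.0
```

Call:
move_arm --series '[[[0,-0.5,0,0,0],[0,-0.5,0,0,0],[0,-1,0,0,0],[0,-1,0,0,0],[0,-1,0,0,0],[0,-1.5,0,0,0],[0,-1.5,0,0,0],[0,-1.5,0,0,0],[0,-1.5,0,0,0],[0,-1.5,0,0,0]]]'

```text
time_s: 16.83
eef_pos: [0.5909, 0.0371, 0.0266]
eef_rot: [0.0, -0.039, 0.999, 0.0]
wrist_force: [-1.9, 0.1, -1.7]
opening: 0.456
grasp_force: 62.0
```

Call:
move_arm --series '[[[0,-0.5,0,0,0],[0,-0.5,0,0,0],[0,-1,0,0,0],[0,-1,0,0,0],[0,-1,0,0,0],[0,-1,0,0,0],[0,-1,0,0,0],[0,-1,0,0,0],[0,-1,0,0,0],[0,-1,0,0,0]]]'

```text
time_s: 17.67
eef_pos: [0.5918, 0.0371, 0.0266]
eef_rot: [-0.0, -0.039, 0.999, -0.0]
wrist_force: [-2.4, 0.7, -3.9]
opening: 0.458
grasp_force: 61.8
```

```bash
python3 - <<'E'
from h import *
rackpos()
im,d=camera("scene"); cv2.imwrite("pics/s4.png",im)
W=cloud("scene",d); c,s=np.cos(YAW),np.sin(YAW); q=W-[.6706,.0437,0]; u=c*q[...,0]+s*q[...,1]; v=-s*q[...,0]+c*q[...,1]
for r in outline_of("die","scene")[:3]:
    m=r["region"]&(d>0); print(r["conf"],r["bbox"],[np.percentile(k[m],[2,50,98]).round(4) for k in (u,v,W[...,2])])
E
```

```text
tcp rack [-0.0791 -0.0005  0.0266] F [-2.4  0.7 -3.9] t 17.6667
0.76 [294.8, 260.6, 29.9, 18.3] [array([-0.0951, -0.0889, -0.0424]), array([-0.0211, -0.0078,  0.016 ]), array([0.0239, 0.043 , 0.053 ])]
0.75 [319.8, 246.8, 118.9, 95.3] [array([-0.0886, -0.0005,  0.0907]), array([-0.0961, -0.0853,  0.0861]), array([0.0012, 0.06  , 0.1305])]
0.63 [227.9, 227.0, 17.1, 20.0] [array([-0.0554, -0.0357, -0.0077]), array([0.2647, 0.2766, 0.3375]), array([-0.001 ,  0.0142,  0.0221])]
```

Call:
move_arm --series '[[[0,-0.5,0,0,0],[0,-0.5,0,0,0],[0,-1,0,0,0],[0,-1,0,0,0],[0,-1.5,0,0,0],[0,-1.5,0,0,0],[0,-1.5,0,0,0],[0,-1.5,0,0,0],[0,-1.5,0,0,0],[0,-1.5,0,0,0]]]'

```text
time_s: 18.6
eef_pos: [0.5933, 0.0372, 0.0266]
eef_rot: [0.0, -0.039, 0.999, -0.0]
wrist_force: [-1.1, -0.2, -3.9]
opening: 0.455
grasp_force: 61.8
```

Call:
move_arm --series '[[[0,-0.5,0,0,0],[0,-0.5,0,0,0],[0,-1,0,0,0],[0,-1,0,0,0],[0,-1,0,0,0],[0,-1,0,0,0],[0,-1,0,0,0],[0,-1,0,0,0],[0,-1,0,0,0],[0,-1,0,0,0]]]'

```text
time_s: 19.43
eef_pos: [0.5943, 0.0373, 0.0266]
eef_rot: [0.0, -0.039, 0.999, -0.0]
wrist_force: [-1.9, 0.4, -3.6]
opening: 0.458
grasp_force: 61.8
```

```bash
python3 - <<'E'
from h import *
rackpos()
im=cv2.imread("pics/s4.png"); cv2.imwrite("pics/s4c.png",cv2.resize(im[200:300,260:385],(750,600),interpolation=cv2.INTER_CUBIC))
E
```

```text
tcp rack [-0.0766 -0.0005  0.0266] F [-1.9  0.4 -3.6] t 19.4333
```

View pics/s4c.png

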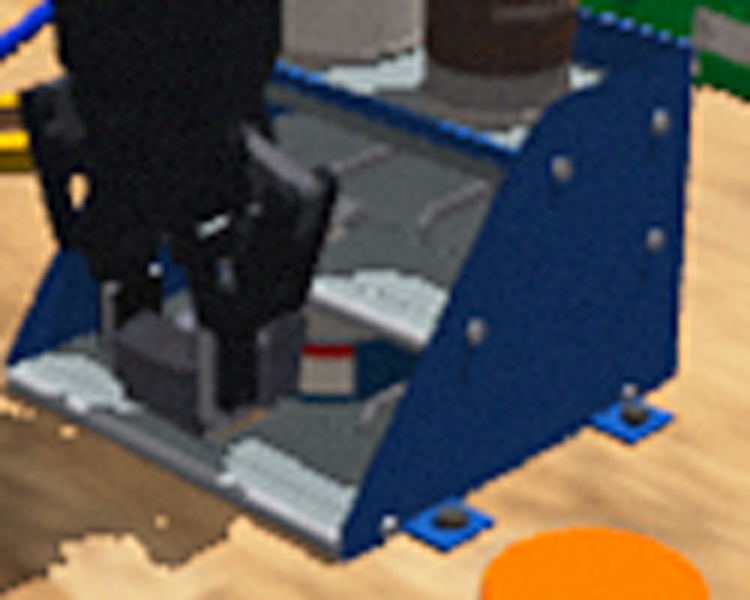

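Call:
move_arm --series '[[[0,-0.5,0,0,0],[0,-0.5,0,0,0],[0,-1,0,0,0],[0,-1,0,0,0],[0,-1.5,0,0,0],[0,-1.5,0,0,0],[0,-1.5,0,0,0],[0,-1.5,0,0,0],[0,-1.5,0,0,0],[0,-1.5,0,0,0]]]'

```text
time_s: 20.27
eef_pos: [0.5955, 0.0374, 0.0265]
eef_rot: [-0.0, -0.039, 0.999, 0.0]
wrist_force: [-3.4, -0.1, -3.9]
opening: 0.451
grasp_force: 61.8
```

```bash
python3 - <<'E'
from h import *
rackpos()
im,d=camera("scene"); W=cloud("scene",d); c,s=np.cos(YAW),np.sin(YAW); q=W-[.6706,.0437,0]; u=c*q[...,0]+s*q[...,1]; v=-s*q[...,0]+c*q[...,1]; z=W[...,2]
cv2.imwrite("pics/s5.png",im); np.save("s5.npy",d)
# visible tin body points inside lower tier, right of die
m=(z>.02)&(z<.056)&(u>-.06)&(u<.03)&(v>-.036)&(v<-.01)&(d>0)
for a in np.arange(-.036,-.01,.004):
    k=m&(abs(v-a)<.002)
    if k.sum(): print(round(a,3),k.sum(),np.percentile(u[k],[5,50]).round(4),"pred front of body for centre 0:",-np.sqrt(max(0,.0325**2-a*a)).round(4))
E
```

```text
tcp rack [-0.0753 -0.0005  0.0265] F [-3.4 -0.1 -3.9] t 20.2667
-0.032 16 [-0.0089 -0.0028] pred front of body for centre 0: -0.0057
-0.028 37 [-0.0181 -0.0126] pred front of body for centre 0: -0.0165
-0.024 26 [-0.0232 -0.0197] pred front of body for centre 0: -0.0219
-0.02 113 [-0.0548 -0.0425] pred front of body for centre 0: -0.0256
-0.016 34 [-0.0514 -0.0282] pred front of body for centre 0: -0.0283
-0.012 4 [-0.028  -0.0276] pred front of body for centre 0: -0.0302
```

Call:
move_arm --series '[[[0,-0.5,0,0,0],[0,-0.5,0,0,0],[0,-1,0,0,0],[0,-1,0,0,0],[0,-1,0,0,0],[0,-1,0,0,0],[0,-1,0,0,0],[0,-1,0,0,0],[0,-1,0,0,0],[0,-1,0,0,0]]]'

```text
time_s: 21.15
eef_pos: [0.5959, 0.0376, 0.0263]
eef_rot: [-0.001, -0.039, 0.999, 0.0]
wrist_force: [-5.6, -0.7, -3.2]
opening: 0.455
grasp_force: 61.9
```

Call:
move_arm --series '[[[0,-0.5,0,0,0],[0,-0.5,0,0,0],[0,-1,0,0,0],[0,-1,0,0,0],[0,-1,0,0,0],[0,-1,0,0,0],[0,-1,0,0,0],[0,-1,0,0,0],[0,-1,0,0,0],[0,-1,0,0,0]]]'

```text
time_s: 21.98
eef_pos: [0.5962, 0.0377, 0.026]
eef_rot: [-0.002, -0.039, 0.999, 0.0]
wrist_force: [-8.2, -0.9, -2.6]
opening: 0.455
grasp_force: 62.1
```

Call:
move_arm --series '[[[0,5,0,0,0],[0,20,0,0,0],[0,40,0,0,0],[0,62,0,0,0],[0,62,0,-35,0],[0,62,0,-70,0],[0,62,0,-75,0],[0,62,0,-75,0],[0,62,0,-75,0],[0,62,0,-75,0]]]'

```text
time_s: 22.82
eef_pos: [0.5352, 0.0329, 0.1003]
eef_rot: [-0.001, -0.039, 0.999, 0.0]
wrist_force: [-0.7, 0.1, -3.6]
opening: 0.457
grasp_force: 62.0
```

```bash
python3 - <<'E'
from h import *
rackpos()
im,d=camera("scene"); W=cloud("scene",d); c,s=np.cos(YAW),np.sin(YAW); q=W-[.6706,.0437,0]; u=c*q[...,0]+s*q[...,1]; v=-s*q[...,0]+c*q[...,1]; z=W[...,2]
cv2.imwrite("pics/s6.png",im); 
d0=np.load("scene0.npy"); W0=cloud("scene",d0)
for nm,WW in (("scene",W0),("top",cloud("top",np.load("top0.npy")))):
    q=WW-[.6706,.0437,0]; U=c*q[...,0]+s*q[...,1]; V=-s*q[...,0]+c*q[...,1]; Z=WW[...,2]
    for side in (-1,1):
        m=(Z>.14)&(Z<.26)&(abs(U)<.12)&(V*side>0)&(abs(V)<.09); print(nm,"can",side,np.percentile(U[m],[1,50,99]).round(4),np.percentile(V[m],[1,99]).round(4),Z[m].max().round(3))
for r in outline_of("die","scene")[:3]:
    m=r["region"]&(d>0); print(r["conf"],r["bbox"],[np.percentile(k[m],[2,50,98]).round(4) for k in (u,v,z)])
cv2.imwrite("pics/s6c.png",cv2.resize(im[200:300,260:385],(750,600),interpolation=cv2.INTER_CUBIC))
E
```

```text
tcp rack [-0.1358 -0.0003  0.1003] F [-0.7  0.1 -3.6] t 22.8167
scene can -1 [0.0134 0.0214 0.0536] [-0.0671 -0.022 ] 0.26
scene can 1 [0.0189 0.0283 0.0624] [0.0124 0.0595] 0.26
top can -1 [0.017  0.0209 0.0477] [-0.0687 -0.0152] 0.259
top can 1 [0.0219 0.0256 0.0431] [0.0124 0.0666] 0.26
0.83 [271.1, 237.8, 35.9, 22.3] [array([-0.1515, -0.1438, -0.0947]), array([-0.0209, -0.0116,  0.0194]), array([0.0959, 0.1152, 0.1265])]
0.54 [228.1, 227.6, 16.0, 14.9] [array([-0.0554, -0.0374, -0.0128]), array([0.2645, 0.2759, 0.3197]), array([-0.0004,  0.0149,  0.0218])]
```

View pics/s6c.png

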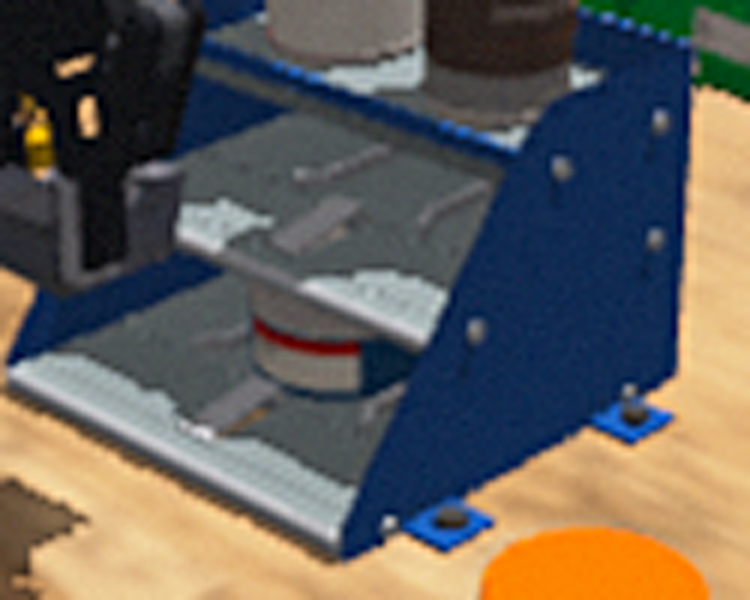

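Tin is home: its catch is up in front of it at crop (235,405). The cans' front faces are about 14 mm behind the deck edge line, so I'll set the die down short and push it home with the small look-alike block held at its end.

Call:
move_arm --series '[[[0,-5,0,14,0],[0,-25,0,26,0],[0,-40,0,26,0],[0,-40,0,26,0],[0,-55,0,26,0],[0,-68,0,26,0],[0,-80,0,26,0],[0,-90,0,26,0],[0,-98,0,26,0],[0,-101,0,26,0]]]'

```text
time_s: 23.75
eef_pos: [0.6369, 0.0406, 0.0751]
eef_rot: [-0.0, -0.039, 0.999, 0.0]
wrist_force: [-0.7, -0.5, -2.2]
opening: 0.455
grasp_force: 62.1
```

```bash
python3 -c "
from h import *
rackpos()"
```

```text
tcp rack [-0.0339 -0.0005  0.0751] F [-0.7 -0.5 -2.2] t 23.75
```

Call:
move_arm --series '[[[0,0,0,2,0],[0,0,0,3,0],[0,0,0,3,0],[1,0,0,3,0],[1,0,0,3,0],[1,0,0,3,0],[1,0,0,3,0],[1,0,0,-10,0],[1,6,0,-40,0],[1,20,0,-75,0]]]'

```text
time_s: 24.58
eef_pos: [0.6159, 0.039, 0.1501]
eef_rot: [-0.002, -0.039, 0.999, 0.0]
wrist_force: [0.0, -0.5, 0.7]
opening: 0.997
grasp_force: 0.0
```

```bash
python3 - <<'E'
from h import *
rackpos(); plan((.54,.32,.17,np.pi-.318),(.5928,.3316,.05,None))
E
```

```text
tcp rack [-0.0549 -0.0004  0.1501] F [ 0.  -0.5  0.7] t 24.5833
shift [ 54.  286.  -19.9] turn 0.395
shift [-46.5  27.5 120. ] turn -0.0
```

Call:
move_arm --series '[[[1,15,20,-20,0],[1,30,55,-20,0.1],[1,40,92,-20,0.2],[1,54,130,-20,0.3],[1,54,168,-20,0.395],[1,54,206,-20,0.395],[1,54,244,-20,0.395],[1,54,286,-20,0.395],[1,54,286,-20,0.395],[1,54,286,-20,0.395]]]'

```text
time_s: 25.42
eef_pos: [0.5402, 0.3225, 0.1716]
eef_rot: [0.0, 0.156, 0.988, 0.0]
wrist_force: [0.3, 0.1, 0.1]
opening: 1.0
grasp_force: 0.0
```

```bash
python3 - <<'E'
from h import *
im,d,W=wrist("w7"); o=ctrl.get_obs(); print(o["eef_pos"],o["dq"].round(2))
m=(abs(W[...,0]-.615)<.045)&(abs(W[...,1]-.323)<.045)&(W[...,2]>.014)&(W[...,2]<.03)&(d>0)
r=cv2.minAreaRect((W[m][:,:2]*1000).astype(np.float32)); print(np.round(r[0],1),np.round(r[1],1),round(r[2],1))
a=np.deg2rad(r[2]) if r[1][0]>r[1][1] else np.deg2rad(r[2]-90); L=max(r[1])/2000
t=np.array(r[0])/1000-(L+.003)*np.array([np.cos(a),np.sin(a)]); print(a,t)
plan((*t,.002,np.pi+a))
im,d=camera("scene"); cv2.imwrite("pics/s7.png",im); W=cloud("scene",d); c,s=np.cos(YAW),np.sin(YAW); q=W-[.6706,.0437,0]; u=c*q[...,0]+s*q[...,1]; v=-s*q[...,0]+c*q[...,1]
for r in outline_of("die","scene")[:3]:
    m=r["region"]&(d>0); print(r["conf"],r["bbox"],[np.percentile(k[m],[2,50,98]).round(4) for k in (u,v,W[...,2])])
E
```

```text
[0.54051512 0.32090274 0.17134493] [-0.04 -0.01  0.02 -0.   -0.   -0.  ]
[615.5 324.2] [27.  40.9] 72.6
-0.3032650722877922 [0.59316544 0.33124048]
shift [-46.8  26.2 169.3] turn -0.012
0.63 [320.6, 244.5, 114.9, 97.3] [array([-0.0882, -0.007 ,  0.0899]), array([-0.09  , -0.0406,  0.0874]), array([0.002 , 0.0611, 0.13  ])]
0.57 [307.9, 231.4, 30.3, 25.7] [array([-0.05  , -0.0323,  0.0072]), array([-0.0209, -0.0117,  0.0296]), array([0.0679, 0.0905, 0.0993])]
0.56 [227.9, 227.1, 15.7, 19.2] [array([-0.0553, -0.0372, -0.0176]), array([0.2644, 0.2755, 0.2973]), array([0.001 , 0.0151, 0.0217])]
```

Call:
move_arm --series '[[[1,-24,13,30,-0.012],[1,-47,26,65,-0.012],[1,-47,26,100,-0.012],[1,-47,26,135,-0.012],[1,-47,26,160,-0.012],[1,-47,26,169,-0.012],[1,-47,26,169,-0.012],[0,-47,26,169,-0.012],[0,-47,26,169,-0.012],[0,-47,26,169,-0.012]]]'

```text
time_s: 26.4
eef_pos: [0.5957, 0.3305, 0.0047]
eef_rot: [0.002, 0.152, 0.988, 0.001]
wrist_force: [-0.7, -0.5, 0.2]
opening: 0.602
grasp_force: 0.0
```

Call:
move_arm --series '[[[0,0,0,0,0],[0,0,0,0,0],[0,0,0,0,0],[0,0,0,0,0],[0,0,0,0,0],[0,0,0,-10,0],[0,0,0,-40,0],[0,0,0,-80,0],[0,0,0,-120,0],[0,0,0,-120,0]]]'

```text
time_s: 27.23
eef_pos: [0.5989, 0.3323, 0.1328]
eef_rot: [0.007, 0.152, 0.988, 0.004]
wrist_force: [2.5, 0.8, 1.6]
opening: 0.303
grasp_force: 59.2
```

```bash
python3 - <<'E'
from h import *
o=ctrl.get_obs(); print(o["eef_pos"]); plan((*rk(-.12),.12,H))
E
```

```text
[0.59890862 0.33227192 0.13279359]
shift [ -43.8 -298.4   12.8] turn -0.382
```

Call:
move_arm --series '[[[0,-3,-35,0,-0.1],[0,-8,-72,0,-0.2],[0,-14,-110,0,-0.3],[0,-20,-148,0,-0.382],[0,-26,-186,0,-0.382],[0,-32,-224,5,-0.382],[0,-38,-262,13,-0.382],[0,-44,-298,13,-0.382],[0,-44,-298,13,-0.382],[0,-44,-298,13,-0.382]]]'

```text
time_s: 28.07
eef_pos: [0.5459, 0.0308, 0.1092]
eef_rot: [0.0, -0.036, 0.999, -0.0]
wrist_force: [1.0, 0.8, -0.2]
opening: 0.301
grasp_force: 59.4
```

```bash
python3 - <<'E'
from h import *
rackpos(); plan((*rk(-.12),.085,H))
im,d=camera("scene"); cv2.imwrite("pics/s8.png",im); W=cloud("scene",d); c,s=np.cos(YAW),np.sin(YAW); q=W-[.6706,.0437,0]; u=c*q[...,0]+s*q[...,1]; v=-s*q[...,0]+c*q[...,1]
for r in outline_of("die","scene")[:4]:
    m=r["region"]&(d>0); print(r["conf"],r["bbox"],[np.percentile(k[m],[2,50,98]).round(4) for k in (u,v,W[...,2])])
cv2.imwrite("pics/s8c.png",cv2.resize(im[190:290,245:370],(750,600),interpolation=cv2.INTER_CUBIC))
E
```

```text
tcp rack [-0.1253 -0.0033  0.1092] F [ 1.   0.8 -0.2] t 28.0667
shift [-5.3  3.3 24.2] turn -0.005
0.59 [308.7, 233.2, 29.8, 25.4] [array([-0.05  , -0.0321,  0.0052]), array([-0.0211, -0.0128,  0.0194]), array([0.068 , 0.0903, 0.0995])]
```

View pics/s8c.png

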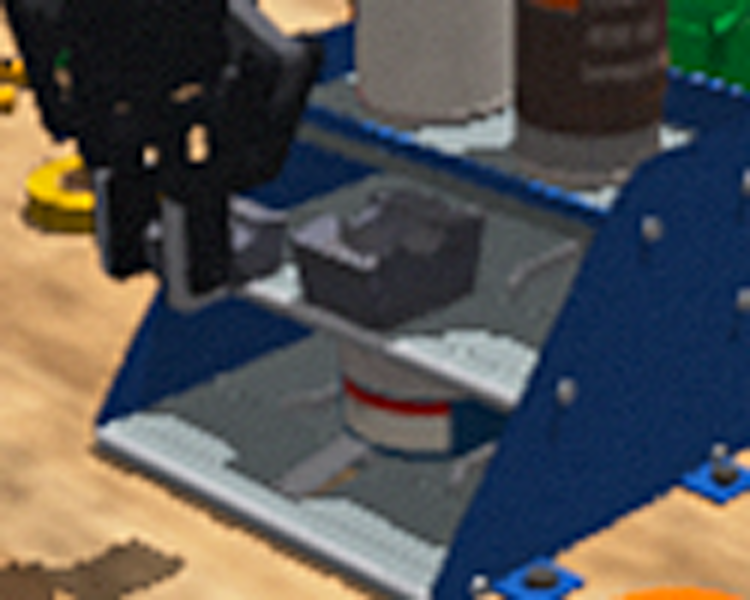

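Call:
move_arm --series '[[[0,0,3,15,-0.005],[0,-8,3,27,-0.005],[0,-20,3,27,-0.005],[0,-28,3,27,-0.005],[0,-28,3,27,-0.005],[0,-34,3,27,-0.005],[0,-40,3,27,-0.005],[0,-46,3,27,-0.005],[0,-52,3,27,-0.005],[0,-58,3,27,-0.005]]]'

```text
time_s: 29.0
eef_pos: [0.6039, 0.0401, 0.0817]
eef_rot: [-0.0, -0.041, 0.999, -0.0]
wrist_force: [-2.4, 0.0, -1.0]
opening: 0.302
grasp_force: 59.5
```

```bash
python3 - <<'E'
from h import *
rackpos()
im,d=camera("scene"); cv2.imwrite("pics/s9.png",im); W=cloud("scene",d); c,s=np.cos(YAW),np.sin(YAW); q=W-[.6706,.0437,0]; u=c*q[...,0]+s*q[...,1]; v=-s*q[...,0]+c*q[...,1]
for r in outline_of("die","scene")[:4]:
    m=r["region"]&(d>0); print(r["conf"],r["bbox"],[np.percentile(k[m],[2,50,98]).round(4) for k in (u,v,W[...,2])])
E
```

```text
tcp rack [-0.0668  0.0015  0.0817] F [-2.4  0.  -1. ] t 29.0
0.62 [298.3, 232.8, 24.6, 17.3] [array([-0.0646, -0.0378, -0.0273]), array([-0.0125, -0.0102,  0.0116]), array([0.0782, 0.0905, 0.0993])]
0.58 [319.9, 229.1, 25.6, 21.9] [array([-0.0241, -0.0058,  0.0288]), array([-0.022 , -0.0184,  0.0162]), array([0.0686, 0.0883, 0.0993])]
```

Call:
move_arm --series '[[[0,-4,-1,0,0.005],[0,-8,-1,0,0.005],[0,-12,-1,0,0.005],[0,-16,-1,0,0.005],[0,-20,-1,0,0.005],[0,-23,-1,0,0.005],[0,-26,-1,0,0.005],[0,-28,-1,0,0.005],[0,-28,-1,0,0.005],[0,-28,-1,0,0.005]]]'

```text
time_s: 29.93
eef_pos: [0.6319, 0.0413, 0.0817]
eef_rot: [0.0, -0.038, 0.999, -0.0]
wrist_force: [-0.3, -0.1, -0.7]
opening: 0.301
grasp_force: 59.4
```

```bash
python3 - <<'E'
from h import *
rackpos()
im,d=camera("scene"); W=cloud("scene",d); c,s=np.cos(YAW),np.sin(YAW); q=W-[.6706,.0437,0]; u=c*q[...,0]+s*q[...,1]; v=-s*q[...,0]+c*q[...,1]
for r in outline_of("die","scene")[:4]:
    m=r["region"]&(d>0); print(r["conf"],r["bbox"],[np.percentile(k[m],[2,50,98]).round(4) for k in (u,v,W[...,2])])
E
```

```text
tcp rack [-0.0388  0.0006  0.0817] F [-0.3 -0.1 -0.7] t 29.9333
0.69 [326.3, 228.9, 20.6, 18.2] [array([-0.0006,  0.0102,  0.0449]), array([-0.0417, -0.0201,  0.0049]), array([0.0692, 0.0844, 0.1071])]
0.57 [310.6, 229.9, 22.0, 17.0] [array([-0.0365, -0.0088,  0.0031]), array([-0.014 , -0.011 ,  0.0114]), array([0.0779, 0.091 , 0.0985])]
```

Call:
move_arm --series '[[[0,-1,0,0,0],[0,-1,0,0,0],[0,-2,0,0,0],[0,-2,0,0,0],[0,-3,0,0,0],[0,-3,0,0,0],[0,-4,0,0,0],[0,-4,0,0,0],[0,-4,0,0,0],[0,-4,0,0,0]]]'

```text
time_s: 30.87
eef_pos: [0.6355, 0.0416, 0.0816]
eef_rot: [0.0, -0.038, 0.999, 0.0]
wrist_force: [-0.7, 0.1, -0.6]
opening: 0.298
grasp_force: 59.4
```

Call:
move_arm --series '[[[0,-0.5,0,0,0],[0,-0.5,0,0,0],[0,-1,0,0,0],[0,-1,0,0,0],[0,-1.5,0,0,0],[0,-1.5,0,0,0],[0,-1.5,0,0,0],[0,-1.5,0,0,0],[0,-1.5,0,0,0],[0,-1.5,0,0,0]]]'

```text
time_s: 31.7
eef_pos: [0.637, 0.0417, 0.0816]
eef_rot: [0.0, -0.038, 0.999, 0.0]
wrist_force: [-1.9, -0.6, -0.4]
opening: 0.296
grasp_force: 59.4
```

```bash
python3 - <<'E'
from h import *
rackpos()
im,d=camera("scene"); W=cloud("scene",d); c,s=np.cos(YAW),np.sin(YAW); q=W-[.6706,.0437,0]; u=c*q[...,0]+s*q[...,1]; v=-s*q[...,0]+c*q[...,1]; z=W[...,2]
for r in outline_of("die","scene")[:4]:
    m=r["region"]&(d>0); print(r["conf"],r["bbox"],[np.percentile(k[m],[2,50,98]).round(4) for k in (u,v,W[...,2])])
im0=cv2.imread("pics/scene0.png"); dd=cv2.absdiff(im,im0).max(2)[60:215,318:365]; print("can diff",(dd>40).sum(), dd.size)
E
```

```text
tcp rack [-0.0337  0.0006  0.0816] F [-1.9 -0.6 -0.4] t 31.7
0.55 [311.4, 228.4, 21.5, 15.0] [array([-0.0322, -0.0052,  0.005 ]), array([-0.0136, -0.0105,  0.0126]), array([0.0772, 0.0917, 0.0986])]
can diff 1341 7285
```

Call:
move_arm --series '[[[0,-0.5,0,0,0],[0,-0.5,0,0,0],[0,-1,0,0,0],[0,-1,0,0,0],[0,-1.5,0,0,0],[0,-1.5,0,0,0],[0,-1.5,0,0,0],[0,-1.5,0,0,0],[0,-1.5,0,0,0],[0,-1.5,0,0,0]]]'

```text
time_s: 32.63
eef_pos: [0.6385, 0.0418, 0.0816]
eef_rot: [0.0, -0.038, 0.999, 0.0]
wrist_force: [-1.2, -0.0, -1.0]
opening: 0.298
grasp_force: 59.4
```

Call:
move_arm --series '[[[0,-0.5,0,0,0],[0,-0.5,0,0,0],[0,-1,0,0,0],[0,-1,0,0,0],[0,-1,0,0,0],[0,-1,0,0,0],[0,-1,0,0,0],[0,-1,0,0,0],[0,-1,0,0,0],[0,-1,0,0,0]]]'

```text
time_s: 33.47
eef_pos: [0.6395, 0.0419, 0.0816]
eef_rot: [0.0, -0.038, 0.999, -0.0]
wrist_force: [-1.1, 0.6, -0.6]
opening: 0.301
grasp_force: 59.4
```

```bash
python3 - <<'E'
from h import *
rackpos()
im,d=camera("scene"); cv2.imwrite("pics/s10.png",im); W=cloud("scene",d); c,s=np.cos(YAW),np.sin(YAW); q=W-[.6706,.0437,0]; u=c*q[...,0]+s*q[...,1]; v=-s*q[...,0]+c*q[...,1]; z=W[...,2]
m=(abs(u)<.12)&(v<-.03)&(v>-.09)&(z>.13)&(z<.25)
W0=cloud("scene",np.load("scene0.npy")); q=W0-[.6706,.0437,0]; U=c*q[...,0]+s*q[...,1]; V=-s*q[...,0]+c*q[...,1]; m0=(abs(U)<.12)&(V<-.03)&(V>-.09)&(W0[...,2]>.13)&(W0[...,2]<.25)
k=m&m0; print("spray can shift",np.median((W-W0)[k],0).round(4),k.sum(),m0.sum())
E
```

```text
tcp rack [-0.0312  0.0006  0.0816] F [-1.1  0.6 -0.6] t 33.4667
spray can shift [-0. -0.  0.] 1471 1491
```

Call:
move_arm --series '[[[0,-0.5,0,0,0],[0,-0.5,0,0,0],[0,-1,0,0,0],[0,-1,0,0,0],[0,-1,0,0,0],[0,-1,0,0,0],[0,-1,0,0,0],[0,-1,0,0,0],[0,-1,0,0,0],[0,-1,0,0,0]]]'

```text
time_s: 34.35
eef_pos: [0.6404, 0.042, 0.0816]
eef_rot: [0.0, -0.038, 0.999, -0.0]
wrist_force: [-1.9, -0.4, -1.1]
opening: 0.298
grasp_force: 59.4
```

Call:
move_arm --series '[[[0,-0.5,0,0,0],[0,-0.5,0,0,0],[0,-1,0,0,0],[0,-1,0,0,0],[0,-1,0,0,0],[0,-1,0,0,0],[0,-1,0,0,0],[0,-1,0,0,0],[0,-1,0,0,0],[0,-1,0,0,0]]]'

```text
time_s: 35.18
eef_pos: [0.6413, 0.0421, 0.0816]
eef_rot: [-0.0, -0.038, 0.999, 0.0]
wrist_force: [-2.4, -0.4, -0.8]
opening: 0.301
grasp_force: 59.5
```

```bash
python3 - <<'E'
from h import *
rackpos()
im,d=camera("scene"); cv2.imwrite("pics/s11.png",im); W=cloud("scene",d); c,s=np.cos(YAW),np.sin(YAW)
W0=cloud("scene",np.load("scene0.npy")); q=W0-[.6706,.0437,0]; U=c*q[...,0]+s*q[...,1]; V=-s*q[...,0]+c*q[...,1]
for a,b in ((-.09,-.02),(.01,.08)):
    k=(abs(U)<.12)&(V<b)&(V>a)&(W0[...,2]>.13)&(W0[...,2]<.25)&(abs(W-W0).max(2)<.03); print("can shift",abs(W-W0)[k].mean(0).round(4),k.sum())
E
```

```text
tcp rack [-0.0293  0.0006  0.0816] F [-2.4 -0.4 -0.8] t 35.1833
can shift [0.0012 0.0012 0.0006] 1549
can shift [0.0013 0.0014 0.0006] 349
```

Call:
move_arm --series '[[[0,-0.5,0,0,0],[0,-0.5,0,0,0],[0,-1,0,0,0],[0,-1,0,0,0],[0,-1,0,0,0],[0,-1,0,0,0],[0,-1,0,0,0],[0,-1,0,0,0],[0,-1,0,0,0],[0,-1,0,0,0]]]'

```text
time_s: 36.07
eef_pos: [0.6415, 0.0421, 0.0812]
eef_rot: [-0.001, -0.038, 0.999, 0.0]
wrist_force: [-7.1, -0.9, -0.2]
opening: 0.298
grasp_force: 59.7
```

```bash
python3 - <<'E'
from h import *
rackpos()
im,d=camera("scene"); cv2.imwrite("pics/s12.png",im); W=cloud("scene",d); c,s=np.cos(YAW),np.sin(YAW)
W0=cloud("scene",np.load("scene0.npy")); q=W0-[.6706,.0437,0]; U=c*q[...,0]+s*q[...,1]; V=-s*q[...,0]+c*q[...,1]
for a,b in ((-.09,-.02),(.01,.08)):
    k=(abs(U)<.12)&(V<b)&(V>a)&(W0[...,2]>.13)&(W0[...,2]<.25)&(abs(W-W0).max(2)<.03); print("can shift",abs(W-W0)[k].mean(0).round(4),k.sum())
cv2.imwrite("pics/s12c.png",cv2.resize(im[190:290,265:390],(750,600),interpolation=cv2.INTER_CUBIC))
E
```

```text
tcp rack [-0.0292  0.0007  0.0812] F [-7.1 -0.9 -0.2] t 36.0667
can shift [0.0012 0.0011 0.0005] 1546
can shift [0.0012 0.0013 0.0005] 346
```

View pics/s12c.png

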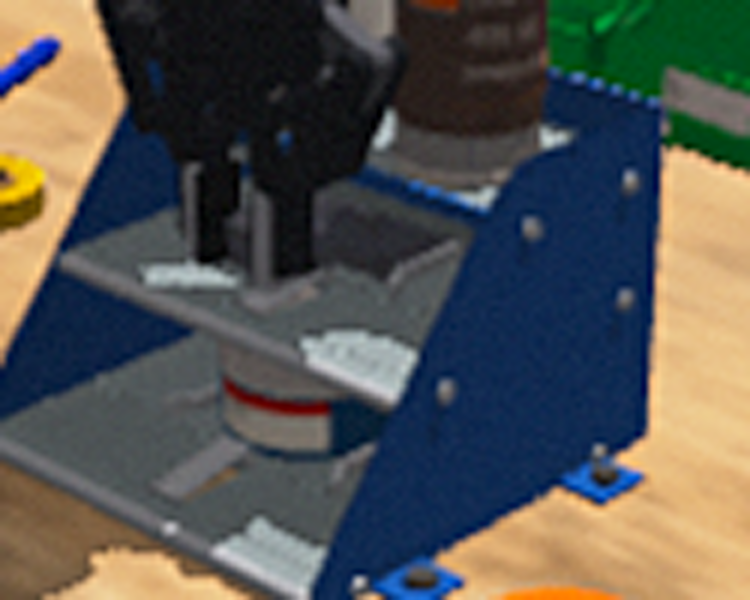

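Call:
move_arm --series '[[[0,3,0,0,0],[0,10,0,0,0],[0,30,0,0,0],[0,60,0,0,0],[0,90,0,-10,0],[0,120,0,-30,0],[0,130,35,-30,0],[0,140,75,-30,0],[0,140,115,-30,0],[0,140,150,-30,0]]]'

```text
time_s: 36.95
eef_pos: [0.4911, 0.1828, 0.1126]
eef_rot: [0.002, -0.038, 0.999, 0.0]
wrist_force: [1.3, -0.1, -1.5]
opening: 0.302
grasp_force: 59.4
```

```bash
python3 - <<'E'
from h import *
rackpos(); print(ctrl.get_obs()["eef_pos"])
im,d=camera("scene"); cv2.imwrite("pics/s13.png",im); W=cloud("scene",d); c,s=np.cos(YAW),np.sin(YAW); q=W-[.6706,.0437,0]; u=c*q[...,0]+s*q[...,1]; v=-s*q[...,0]+c*q[...,1]; z=W[...,2]
W0=cloud("scene",np.load("scene0.npy")); q=W0-[.6706,.0437,0]; U=c*q[...,0]+s*q[...,1]; V=-s*q[...,0]+c*q[...,1]
for nm,uu,vv,zz in (("now",u,v,z),("start",U,V,W0[...,2])):
  for lab,e,f in (("low",-.038,.010),("mid",.005,.068)):
    print(nm,lab,[(round(a,3),(np.round(np.median(zz[k])-f,4),int(k.sum())) if (k:=(abs(uu-e-a)<.003)&(abs(vv)<.006)&(abs(zz-f)<.03)).sum() else None) for a in np.arange(-.032,.009,.006)])
m=(u>.0)&(u<.07)&(abs(v)<.035)&(z>.072)&(z<.104); print("die face u",np.percentile(u[m],[2,10,50]),"v",np.percentile(v[m],[2,98]))
E
```

```text
tcp rack [-0.1683  0.1525  0.1126] F [ 1.3 -0.1 -1.5] t 36.95
[0.49108946 0.18277201 0.11264382]
now low [(np.float64(-0.032), (np.float64(0.0), 8)), (np.float64(-0.026), (np.float64(0.0008), 8)), (np.float64(-0.02), (np.float64(0.0018), 15)), (np.float64(-0.014), (np.float64(0.0031), 10)), (np.float64(-0.008), (np.float64(0.0041), 7)), (np.float64(-0.002), (np.float64(0.0053), 13)), (np.float64(0.004), (np.float64(0.0132), 32))]
now mid [(np.float64(-0.032), (np.float64(0.0005), 9)), (np.float64(-0.026), (np.float64(0.0008), 7)), (np.float64(-0.02), (np.float64(0.0027), 10)), (np.float64(-0.014), (np.float64(0.0039), 10)), (np.float64(-0.008), (np.float64(0.0048), 6)), (np.float64(-0.002), (np.float64(0.0054), 12)), (np.float64(0.004), (np.float64(-0.0031), 8))]
start low [(np.float64(-0.032), (np.float64(0.0003), 11)), (np.float64(-0.026), (np.float64(0.0008), 7)), (np.float64(-0.02), (np.float64(0.0019), 15)), (np.float64(-0.014), (np.float64(0.0034), 9)), (np.float64(-0.008), (np.float64(0.0033), 8)), (np.float64(-0.002), (np.float64(0.0051), 12)), (np.float64(0.004), (np.float64(-0.0037), 7))]
start mid [(np.float64(-0.032), (np.float64(0.0003), 9)), (np.float64(-0.026), (np.float64(0.0011), 8)), (np.float64(-0.02), (np.float64(0.0022), 9)), (np.float64(-0.014), (np.float64(0.0037), 9)), (np.float64(-0.008), (np.float64(0.0039), 5)), (np.float64(-0.002), (np.float64(0.0048), 15)), (np.float64(0.004), (np.float64(-0.0007), 6))]
die face u [0.00284868 0.0124005  0.01637743] v [-0.02737781  0.02483819]
```

Both catch profiles match the start, so both are up. Now set the borrowed block down clear of everything and retreat.

Call:
move_arm --series '[[[0,0,0,30,0],[0,0,0,60,0],[0,0,0,90,0],[0,0,0,103,0],[0,0,0,107,0],[0,0,0,108,0],[0,0,0,108,0],[1,0,0,108,0],[1,0,0,108,0],[1,0,0,108,0]]]'

```text
time_s: 37.83
eef_pos: [0.4921, 0.1811, 0.0042]
eef_rot: [0.001, -0.038, 0.999, 0.0]
wrist_force: [0.6, -0.0, 0.3]
opening: 0.716
grasp_force: 0.0
```

Call:
move_arm --series '[[[1,0,0,0,0],[1,0,0,0,0],[1,0,0,-20,0],[1,0,0,-60,0],[1,0,0,-100,0],[1,0,0,-140,0],[1,0,0,-140,0],[1,0,0,-140,0],[1,0,0,-140,0],[1,0,0,-140,0]]]'

```text
time_s: 38.67
eef_pos: [0.4902, 0.1809, 0.1421]
eef_rot: [-0.001, -0.038, 0.999, -0.0]
wrist_force: [0.1, -0.4, -0.4]
opening: 1.002
grasp_force: 0.0
```

```bash
python3 - <<'E'
from h import *
o=ctrl.get_obs(); print(o["eef_pos"],o["opening"],o["wrist_force"],o["time_s"])
im,d=camera("scene"); W=cloud("scene",d); W0=cloud("scene",np.load("scene0.npy"))
for n in ("die","tape","screwdriver","spray_can","foam_can"):
    for r in outline_of(n,"scene")[:2]:
        m=r["region"]&(d>0); print(n,round(r["conf"],2),np.median(W[m],0).round(3),np.median(W0[m],0).round(3))
print(order.hand_in())
E
```

```text
[0.49018583 0.18086522 0.14208363] 1.0020568003641304 [ 0.06872888 -0.39210896 -0.41557944] 38.6667
die 0.54 [0.687 0.034 0.083] [0.714 0.06  0.068]
die 0.53 [0.508 0.175 0.015] [ 0.522  0.203 -0.   ]
tape 0.73 [0.705 0.301 0.012] [0.705 0.3   0.012]
screwdriver 0.6 [ 0.741 -0.318  0.018] [ 0.742 -0.318  0.018]
spray_can 0.65 [ 0.697 -0.01   0.22 ] [ 0.697 -0.01   0.22 ]
foam_can 0.89 [0.698 0.07  0.229] [0.698 0.07  0.229]
the job is handed in; nothing more can be done
None
```

The tin and the die were each pushed to their back stops (lower and middle tier) with both catches up; cans, screwdriver and tape did not move, and I handed the job in at 38.7 s; the small look-alike block, used as a pusher, was left on the bench at about (0.51, 0.18).

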